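Set the antenna coupler's plate gap with its knurled wheel

ROBOT

A 6-joint arm with a two-finger parallel gripper is mounted at the origin on the work surface. World frame = base frame: x ahead of the robot, y to its left, z up, the work surface at z = 0. Lengths are in m, angles in rad, forces in N, time in s.
With the tool pointing down it reaches from about 0.25 to 0.725 m from the base axis. Payload 4 kg.
Tool frame: the origin (TCP) lies where the fingers leave the gripper's body, on its centre line; the fingertips stand 73 mm ahead of it and the grasp point (between the pads) lies 54 mm ahead of it (bot.tips_ahead is the z of the fingertips in the tool frame, in m); z points along the fingers, y is the direction in which the jaws open and shut (so a half turn about z gives the same grasp; the last joint's range is limited). The gripper opens to 85 mm and grips with 20 to 120 N. Pads are 22 mm wide; open, the fingers measure 114 mm over their backs; the gripper's body (76 mm by 85 mm) begins 54 mm behind the grasp point. The pads swing forward as they close: fully open they stand 13 mm farther back than shut.
Start: joints at [-1.347, 0.241, 0.005, 1.335, 0, 1.571], TCP at [0.111, -0.488, 0.304] pointing down, gripper open.
Joint ranges: [-2.72, 2.72], [-1.05, 1.87], [-1.09, 1.28], [-1.99, 2.15], [-1.42, 1.44], [-3.14, 3.14]. Speed limits (rad/s): [2.79, 2.79, 3.14, 3.14, 3.14, 3.14].

INTERFACE

Orientations are given as a unit quaternion [x, y, z, w].
In Python, from workcell import readout, camera, get_calibration, order, bot gives the robot as it stands.
- The arm moves only by the tool send_rows, never from a script. Its argument "moves" is a list of rows, each a list of 3 entries, a list of its own where there are three numbers: the shift along the tool's x, y, z in mm, then the turn, a rotation vector about the tool's x, y, z in rad, then the finger opening in mm, from 0 to 85.4. In form: [[[dx, dy, dz], [ax, ay, az], grip], ...]. A call has 1 to 12 rows; each row is the pose to reach, as a shift and turn from the pose measured when the call began, along the tool's axes at that moment; what a row does not reach only later rows make up. A row lasts 1/12 s, in which the tool goes at most 41.7 mm and 7.16 degrees, less where a joint would pass 70% of its speed; a pose out of reach is approached as far as the arm can. A call with a gripper value outside its range is refused whole. The fingers move at their own pace and stop on an object; the grip force is fixed at half the most. Time passes only in rows, so rows that repeat a pose let the fingers close. It gives the time, the measured TCP pose, the force and the opening at its end, in the units of the state.
- readout.get_obs(): the state, without advancing time (a new reading comes with each control period).
- camera(name): name is "scene" or "top" or "wrist"; returns the picture (480x640x3 uint8, red, green, blue); there is no depth.
- get_calibration(name): a dict with "fx", "fy", "cx", "cy" (pixels), "R" (3x3) and "t" (3): a world point X has camera coordinates R X + t. Camera axes: x right, y down, z forward; pixel columns grow to the right and rows downward; lengths in m; the calibration is good to about 2 mm. A picture is of the moment at which its call begins: read the wrist's pose just before it. get_calibration takes no time and is no camera call; for the wrist camera it gives the pose at the moment of the call.
- order.job_done(): hands the job in, once; it reports no verdict.
The state is a dict: "clock": time; "joint_pos": joint angles; "joint_vel": joint speeds; "tau": joint torques, N m; "eef_pos": TCP position; "tool_rot": TCP orientation; "ft_force": force on the tool from outside, world axes, zero at the start; "ft_torque": the same for the moment, N m; "grip_width": finger opening in m.
Only numpy, scipy, OpenCV 4.12 (cv2) and the standard library are available. Lean on these libraries where they do the work, as an engineer would, in place of code of your own. Each camera call takes 0.05 s, during which the arm holds its last target. There are 200 camera calls.

TASK

On the radio desk, roll the knurled wheel of the antenna coupler under a fingertip, in as many strokes as it takes, until the gap between the two upright plates has closed so far that the sliding plate's pointer lines up with the blade of the gauge clip. Move the plate only by rolling the wheel, without touching either the plate or the gauge clip, do not pick up or push the bottle, the mouse or the screwdriver, and finish with the hand clear.

Things in the scene. Friction and masses are not known exactly. Their poses are not given: they have to be found in the camera images.
- coupler: Fixed flat aluminium box with grey lid, 200 (x) x 190 (y) x 76 mm high; origin at the centre of its underside, z up. The knurled wheel rises through the lid on the -y half. On the +y half a white track along x (y 10 to 70 mm) carries two upright plates, 40 mm wide, reaching 127 to 134 mm above the table: the fixed plate, near face at x = +73.5 mm, and the sliding plate nearer -x.
- wheel_top (a point): Highest point of the wheel at rest, mid-width: (0, -50, 92) mm in the coupler's frame, 16 mm above the lid; axes as the coupler's; does not move. A fingertip pressed 3 to 4 mm down here and drawn level towards the coupler's +x rolls the wheel and closes the gap: 1 mm of plate travel per 4 mm of rim travel. Drawn towards -x it opens the gap.
- wheel: Knurled black wheel, 80 mm in diameter, 40 mm wide, axle level along the coupler's y; origin at its centre, its axes turn with it. About 64 mm of its length along x shows above the lid. The wheel and sliding plate share a sprung carrier: both sink up to 5 mm under a finger on the wheel (3 N to start, 7 N at the stop) and rise again. Rolling needs about 1 N at the rim; it stays where it is left. Turns 5.9 rad in all.
- slider: The sliding plate, 3 mm thick, 40 mm wide and 42 mm tall, on a foot. Origin at the plate's mid-thickness, mid-width, underside; axes as the coupler's. It moves along the coupler's x only, towards +x as the gap closes, geared to the wheel. Starts with a gap of about 52 to 64 mm to the fixed plate. It must not be touched.
- pointer (a point): Tip of the sliding plate's pointer, a dark steel blade 5 mm wide sticking out 20 mm in the coupler's +y from the foot of the sliding plate; about 97 mm above the table; axes as the coupler's.
- mark (a point): Tip of the gauge clip's blade, 5 mm wide, dark steel, facing the pointer; about 97 mm above the table; axes as the coupler's. The pointer is at the gauge mark when both have the same x in the coupler's frame (its y and z differ by 1 or 2 mm). Starts 18 to 52 mm ahead (+x) of the pointer.
- gauge: The gauge clip, a 14 x 22 x 18 mm steel clip fixed on the scale strip at the coupler's +y edge; origin on its underside, over the strip. It must not be touched.
- bottle: Loose drink bottle, 64 mm in diameter, 190 mm tall, standing on the table on the coupler's +y side; origin at the centre of its underside. Leave alone.
- mouse: Loose black computer mouse, 100 x 58 x 32 mm, on the table on the coupler's -y side; origin at the centre of its underside. Leave alone.
- screwdriver: Loose screwdriver 170 mm long, lying on the table on the coupler's -x side. Leave alone.

How it is judged:
By the outcome, as a careful person would: the job done as asked, in the order asked, and still so for the second after the job is handed in, with the robot touching nothing.
It also fails if it takes over 54 s, if anything falls off the work surface, if the arm or the gripper's body presses on something with over 40 N, if the wrist force passes 120 N, or if a joint passes its speed limit or range.

## Working session

There is one attempt and no reset: what is moved stays moved. The work goes in short steps, Python scripts to look and compute and a tool call to move; the robot and the scene stay as the last step left them, time stands still between calls to the robot, and variables do not carry over. Pictures are saved under pics/ and viewed, about 8 in all and at most 12, crops included, and the job is handed in when it is done.

Besides the shell and the picture viewer there is one more tool, called after ">>>" as name(argument=value, ...) on one line, values as JSON. send_rows: Moves the arm, as the interface text tells. Its arguments: {"type":"object","properties":{"moves":{"type":"array","items":{"type":"array"}}},"required":["moves"]}

```bash
mkdir -p pics; python3 - <<'E'
from workcell import readout,camera,get_calibration,order,bot
import cv2,numpy as np
o=readout.get_obs();print(o)
for n in("scene","top"):
    im=camera(n);cv2.imwrite(f"pics/{n}0.png",im[:,:,::-1]);c=get_calibration(n);print(n,c)
print(bot.tips_ahead)
E
```

```text
{'clock': 0.0, 'joint_pos': array([-1.34703121e+00,  2.41419128e-01,  3.73880736e-03,  1.33520000e+00,
        1.11780708e-05,  1.57078609e+00]), 'joint_vel': array([ 5.79492442e-04,  6.22458000e-04,  2.61745459e-04, -1.22707935e-03,
       -1.13815394e-07, -1.71695725e-04]), 'tau': array([ 5.82262383e-04, -3.72316968e+01,  2.52408421e+01,  1.68037531e-02,
        1.30331364e-04, -4.09368027e-06]), 'eef_pos': array([ 0.11084853, -0.48707161,  0.30301529]), 'tool_rot': array([ 9.93746563e-01,  1.11654303e-01, -1.10778670e-04, -1.03610527e-03]), 'ft_force': array([ 0.08373823, -0.38112108,  0.55319857]), 'ft_torque': array([-0.00041884,  0.01137391,  0.00167356]), 'grip_width': 0.08533078041224505}
scene {'fx': 548.1663524091072, 'fy': 548.1663524091072, 'cx': 313.5590644596701, 'cy': 248.8459453520904, 'R': array([[ 0.27764554,  0.96068088, -0.00228053],
       [ 0.72613766, -0.21141349, -0.65423882],
       [-0.62899686,  0.17999051, -0.75628458]]), 't': array([-0.22447398, -0.34407371,  1.29474967])}
top {'fx': 501.8026261548597, 'fy': 501.8026261548597, 'cx': 322.52888375071376, 'cy': 233.7193680179155, 'R': array([[ 0.01126641, -0.99993597, -0.0010561 ],
       [-0.98616552, -0.01093657, -0.1654024 ],
       [ 0.16538026,  0.00290498, -0.9862256 ]]), 't': array([0.08876756, 0.59854381, 0.98170403])}
0.0726
```

View pics/top0.png

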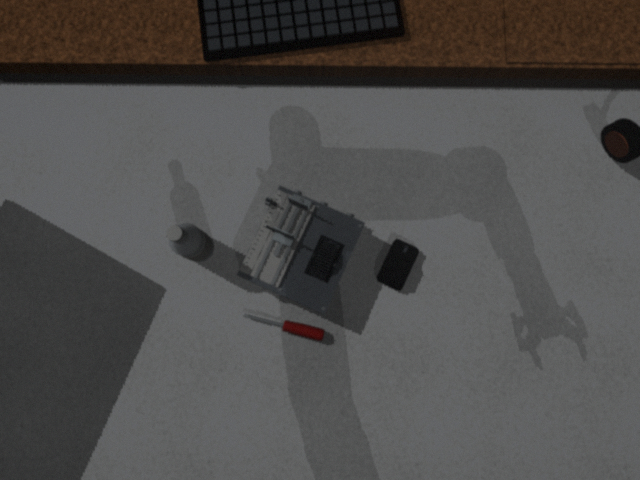

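View pics/scene0.png

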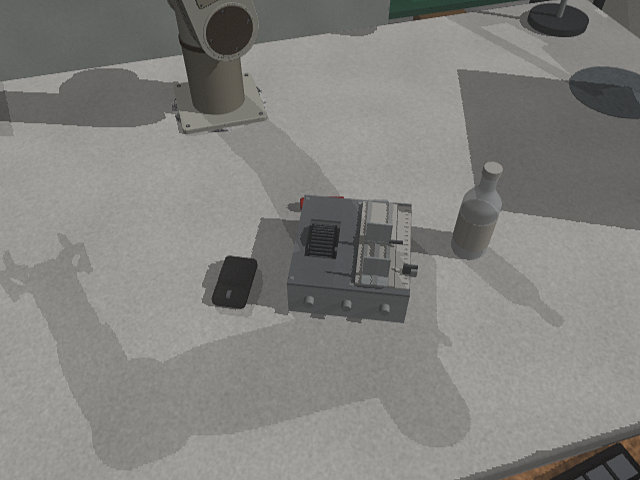

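The top view shows the coupler near (305,255), with the wheel at (325,258), the mouse at (398,265), the bottle at (187,240) and the screwdriver at (290,325). In the scene view the wheel is at (322,240), the pointer at about (398,241) and the gauge clip at about (410,270). Next I'll make enlarged crops for the corners.

```bash
python3 - <<'E'
import cv2,numpy as np
a=cv2.imread("pics/top0.png")[175:345,225:375];b=cv2.imread("pics/scene0.png")[185:330,280:430]
a=cv2.convertScaleAbs(cv2.resize(a,(400,453),interpolation=cv2.INTER_CUBIC),alpha=1.8);b=cv2.resize(b,(400,387),interpolation=cv2.INTER_CUBIC)
o=np.zeros((453,800,3),np.uint8);o[:,:400]=a;o[:387,400:]=b
cv2.imwrite("pics/crop0.png",o)
E
```

```text
(no output)
```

View pics/crop0.png

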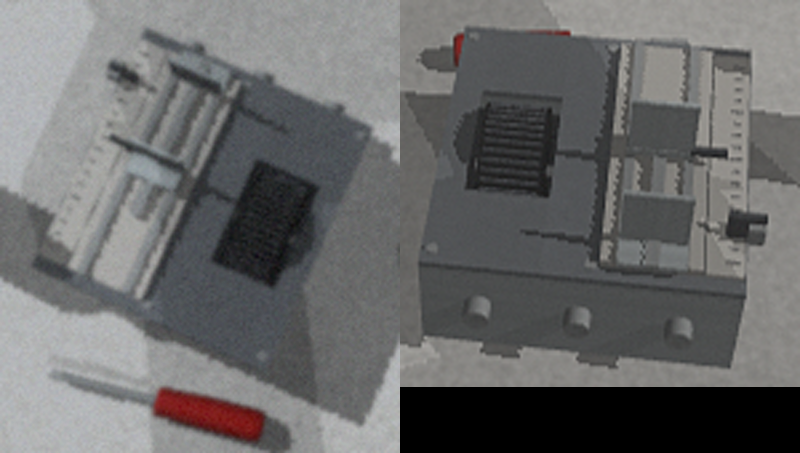

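The top crop (left) shows lid corners at about (148,30), (370,130) and (38,265). The scene crop (right) shows corners at (465,27), (418,262), (745,297) and (750,52), with the pointer tip at about (728,154) and the mark tip at about (700,228).

```bash
cat > h.py <<'E'
import numpy as np,cv2
from workcell import readout,camera,get_calibration,order,bot
from scipy.spatial.transform import Rotation as Ro
def ray(c,p,z):
    d=c["R"].T@np.array([(p[0]-c["cx"])/c["fx"],(p[1]-c["cy"])/c["fy"],1]);o=-c["R"].T@c["t"]
    return o+d*(z-o[2])/d[2]
def proj(c,X):
    q=c["R"]@X+c["t"];return np.array([c["fx"]*q[0]/q[2]+c["cx"],c["fy"]*q[1]/q[2]+c["cy"]])
def fit(L,W):
    L=np.array(L,float)[:,:2];W=np.array(W)[:,:2];l=L-L.mean(0);w=W-W.mean(0)
    th=np.arctan2((l[:,0]*w[:,1]-l[:,1]*w[:,0]).sum(),(l*w).sum())
    R=np.array([[np.cos(th),-np.sin(th)],[np.sin(th),np.cos(th)]]);t=W.mean(0)-R@L.mean(0)
    print("th",th,"t",t,"res mm",np.round(1e3*(W-(L@R.T+t)),1).tolist());return th,R,t
E
python3 - <<'E'
from h import *
T=get_calibration("top");S=get_calibration("scene")
t=lambda x,y:(x/2.6667+225,y/2.6667+175)
s=lambda x,y:((x-400)/2.6667+280,y/2.6667+185)
L=[(.1,.095),(.1,-.095),(-.1,.095)];W=[ray(T,t(*p),.076) for p in[(148,30),(370,130),(38,265)]]
fit(L,W)
L2=[(-.1,-.095),(.1,-.095),(.1,.095),(-.1,.095)];W2=[ray(S,s(*p),.076) for p in[(465,27),(418,262),(745,297),(750,52)]]
fit(L2,W2)
th,R,o=fit(L+L2,W+W2)
for n,p in(("ptr",(728,154)),("mark",(700,228))):
    print(n,R.T@(ray(S,s(*p),.097)[:2]-o))
print("wheel",R@[0,-.05]+o)
ob=readout.get_obs();q=Ro.from_quat(ob["tool_rot"]);print(q.as_matrix())
c=get_calibration("wrist");print("wristcam in tool",q.as_matrix().T@(-c["R"].T@c["t"]-ob["eef_pos"]),c["R"]@q.as_matrix(),c["fx"])
E
```

```text
th -0.4107697182742957 t [0.56158186 0.13556266] res mm [[-1.0, -0.7], [-1.0, 4.2], [2.0, -3.5]]
th -0.41121933612640676 t [0.56581099 0.13777323] res mm [[0.4, -0.1], [-0.3, 0.9], [0.0, -0.5], [-0.1, -0.4]]
th -0.41142214682619177 t [0.56399411 0.13683792] res mm [[-3.5, -1.9], [-3.3, 3.0], [-0.5, -4.9], [2.2, 0.8], [1.5, 1.9], [1.8, 0.5], [1.7, 0.6]]
ptr [0.01235745 0.08189823]
mark [0.07141623 0.06731958]
wheel [0.54399845 0.09101027]
[[ 9.75064577e-01  2.21920937e-01 -4.10757979e-04]
 [ 2.21921316e-01 -9.75062696e-01  1.91531778e-03]
 [ 2.45343360e-05 -1.95871448e-03 -9.99998081e-01]]
wristcam in tool [ 0.07175665 -0.00033903 -0.0702876 ] [[-3.24180416e-04  9.99999007e-01 -1.37167668e-03]
 [-9.59294909e-01 -6.98354169e-04 -2.82405365e-01]
 [-2.82406042e-01  1.22429217e-03  9.59294182e-01]] 373.8759486653548
```

>>> send_rows(moves=[[[594, -524, 33], [0, 0, 0.635], 0], [[594, -524, 33], [0, 0, 0.635], 0], [[594, -524, 33], [0, 0, 0.635], 0], [[594, -524, 33], [0, 0, 0.635], 0], [[594, -524, 33], [0, 0, 0.635], 0], [[594, -524, 33], [0, 0, 0.635], 0], [[594, -524, 33], [0, 0, 0.635], 0], [[594, -524, 33], [0, 0, 0.635], 0], [[594, -524, 33], [0, 0, 0.635], 0], [[594, -524, 33], [0, 0, 0.635], 0], [[594, -524, 33], [0, 0, 0.635], 0], [[594, -524, 33], [0, 0, 0.635], 0]])

```text
clock: 1.1
eef_pos: [0.374, -0.1393, 0.284]
tool_rot: [0.983, -0.184, 0.001, -0.013]
ft_force: [-0.4, 0.2, 0.4]
grip_width: 0.0003
```

```bash
cat >> h.py <<'E'
TH=-0.4112;O=np.array([.5658,.1378]);RC=np.array([[np.cos(TH),-np.sin(TH)],[np.sin(TH),np.cos(TH)]])
def loc(X): return np.r_[RC.T@(np.array(X)[:2]-O),X[2]]
def wor(l): return np.r_[RC@np.array(l[:2])+O,l[2]]
def go(l):
    "tool-frame shift (mm) and turn to put TCP at coupler point l (m), tool x along coupler x"
    ob=readout.get_obs();q=Ro.from_quat(ob["tool_rot"])
    tgt=Ro.from_matrix(np.array([[np.cos(TH),np.sin(TH),0],[np.sin(TH),-np.cos(TH),0],[0,0,-1]]))
    print("t",ob["clock"],"TCP loc mm",np.round(1e3*loc(ob["eef_pos"]),1),"F",np.round(ob["ft_force"],2),"shift",np.round(1e3*q.inv().apply(wor(l)-ob["eef_pos"]),1),"turn",np.round((q.inv()*tgt).as_rotvec(),3))
E
python3 -c "
from h import *
go((0,.02,.27))
c=get_calibration('scene');print('bottle',loc(ray(c,(470,252),0)))"
```

```text
t 1.1 TCP loc mm [ -65.  -330.7  284. ] F [-0.43  0.19  0.4 ] shift [  79.4 -347.2   23.1] turn [-0.027  0.003  0.041]
bottle [-0.06964708  0.21047297  0.        ]
```

>>> send_rows(moves=[[[79, -347, 23], [-0.027, 0, 0.041], 0], [[79, -347, 23], [-0.027, 0, 0.041], 0], [[79, -347, 23], [-0.027, 0, 0.041], 0], [[79, -347, 23], [-0.027, 0, 0.041], 0], [[79, -347, 23], [-0.027, 0, 0.041], 0], [[79, -347, 23], [-0.027, 0, 0.041], 0], [[79, -347, 23], [-0.027, 0, 0.041], 0], [[79, -347, 23], [-0.027, 0, 0.041], 0], [[79, -347, 23], [-0.027, 0, 0.041], 0], [[79, -347, 23], [-0.027, 0, 0.041], 0], [[79, -347, 23], [-0.027, 0, 0.041], 0], [[79, -347, 23], [-0.027, 0, 0.041], 0]])

```text
clock: 2.1
eef_pos: [0.4361, -0.1569, 0.273]
tool_rot: [0.984, -0.179, 0.001, -0.016]
ft_force: [0.4, 0.5, -0.4]
grip_width: -0.0001
```

```bash
python3 -c "
from h import *
import pickle
go((0,-.05,.20))
c=get_calibration('wrist');pickle.dump(c,open('w1.pkl','wb'));im=camera('wrist')[:,:,::-1];cv2.imwrite('pics/w1.png',im)
for l in [(0,-.05,.092),(.0,.08,.097),(.07,.08,.097),(.1,.095,.076),(-.1,.095,.076)]: print(l,proj(c,wor(l)))"
```

```text
t 2.1 TCP loc mm [  -1. -322.  273.] F [ 0.44  0.5  -0.4 ] shift [  15.2 -269.2   81.3] turn [-0.031  0.004  0.051]
(0, -0.05, 0.092) [-60.87032127 211.06906426]
(0.0, 0.08, 0.097) [-250.32505349  202.12697375]
(0.07, 0.08, 0.097) [-291.60262011   95.62903122]
(0.1, 0.095, 0.076) [-282.37486074   49.8502187 ]
(-0.1, 0.095, 0.076) [-184.71199815  314.63731721]
```

View pics/w1.png

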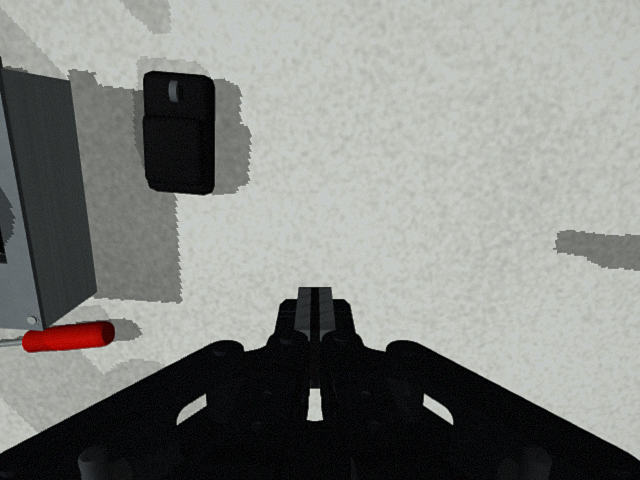

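The wrist view shows the mouse at (180,130), part of the coupler at the left edge and the closed fingertips at (315,290). The arm barely moved along y on that call, so I'm checking the joints.

```bash
python3 -c "
from h import *
o=readout.get_obs();print(np.round(o['joint_pos'],3),np.round(o['joint_vel'],3),np.round(o['eef_pos'],3))
print(Ro.from_quat(o['tool_rot']).as_matrix().round(3))
go((0,.02,.27))"
```

```text
[-0.361  0.188 -0.145  1.241  0.031  3.141] [-0.    -0.007 -0.009  0.003 -0.    -0.   ] [ 0.436 -0.157  0.273]
[[ 0.936 -0.352  0.008]
 [-0.352 -0.935  0.03 ]
 [-0.003 -0.031 -1.   ]]
t 2.15 TCP loc mm [  -0.7 -322.   272.9] F [ 0.39 -0.37  0.95] shift [  18.2 -341.2   13.4] turn [-0.031  0.004  0.051]
```

Joint 6 is at its limit, because yaw = j1 + π − j6. I'll turn the tool so its x axis points along the coupler's +y, which gives j6 of about 2.15.

```bash
sed -i 's/tgt=.*/tgt=Ro.from_matrix(np.array([[-np.sin(TH),np.cos(TH),0],[np.cos(TH),np.sin(TH),0],[0,0,-1]]))/' h.py; python3 -c "
from h import *
go((.03,-.02,.27))"
```

```text
t 2.15 TCP loc mm [  -0.7 -322.   272.9] F [ 0.39 -0.37  0.95] shift [  46.1 -299.8   12.1] turn [-0.027 -0.021 -1.519]
```

>>> send_rows(moves=[[[46, -300, 12], [-0.027, -0.021, -1.519], 0], [[46, -300, 12], [-0.027, -0.021, -1.519], 0], [[46, -300, 12], [-0.027, -0.021, -1.519], 0], [[46, -300, 12], [-0.027, -0.021, -1.519], 0], [[46, -300, 12], [-0.027, -0.021, -1.519], 0], [[46, -300, 12], [-0.027, -0.021, -1.519], 0], [[46, -300, 12], [-0.027, -0.021, -1.519], 0], [[46, -300, 12], [-0.027, -0.021, -1.519], 0], [[46, -300, 12], [-0.027, -0.021, -1.519], 0], [[46, -300, 12], [-0.027, -0.021, -1.519], 0], [[46, -300, 12], [-0.027, -0.021, -1.519], 0], [[46, -300, 12], [-0.027, -0.021, -1.519], 0]])

```text
clock: 3.15
eef_pos: [0.5852, 0.1083, 0.2698]
tool_rot: [0.84, 0.542, -0.0, -0.0]
ft_force: [0.1, 0.6, -0.2]
grip_width: -0.0001
```

```bash
python3 -c "
from h import *
import pickle
go((0.03,-.02,.27));go((-.02,-.05,.185))
c=get_calibration('wrist');pickle.dump(c,open('w1.pkl','wb'));im=camera('wrist')[:,:,::-1];cv2.imwrite('pics/w2.png',im)
for l in [(0,-.05,.092),(.012,.08,.097),(.07,.08,.097),(.1,.095,.076),(-.1,.095,.076)]: print(l,proj(c,wor(l)))"
```

```text
t 3.15 TCP loc mm [ 29.6 -19.3 269.8] F [ 0.09  0.63 -0.22] shift [-0.7  0.4 -0.2] turn [-0.001 -0.    -0.013]
t 3.15 TCP loc mm [ 29.6 -19.3 269.8] F [ 0.09  0.63 -0.22] shift [-31.3 -49.1  84.9] turn [-0.001 -0.    -0.013]
(0, -0.05, 0.092) [273.91512427 278.38056947]
(0.012, 0.08, 0.097) [283.46694348  81.16726157]
(0.07, 0.08, 0.097) [379.69449927  79.80959176]
(0.1, 0.095, 0.076) [421.57557943  58.04275302]
(-0.1, 0.095, 0.076) [111.83553919  62.45266987]
```

View pics/w2.png

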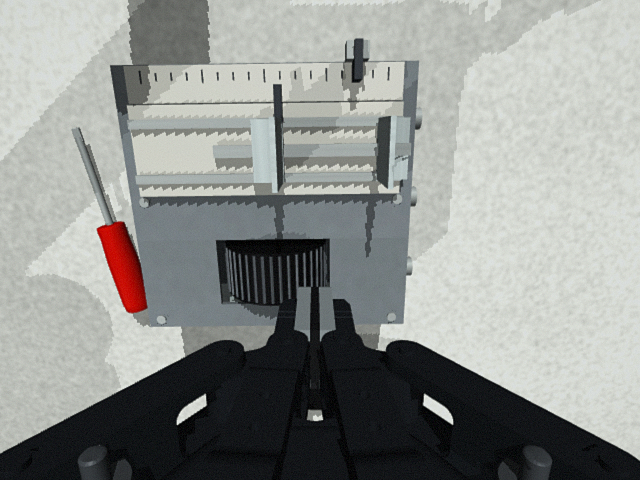

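The wrist view shows the pointer tip at about (278,86) and the gauge blade tip at about (358,80). The wheel opening spans columns 217 to 330, and the lid corners match the predicted positions to within a few pixels. Next I'll measure the offset and compute the approach.

```bash
cat >> h.py <<'E'
def dark(im,rows,lo,hi,th=70):
    "dark-blade edges in the given rows within columns lo..hi"
    g=im[rows[0]:rows[1],lo:hi].astype(float).mean(2).mean(0)
    w=np.clip((g.max()-30-g),0,None);w[g>th]=0
    return (np.arange(lo,hi)*w).sum()/w.sum(), (w>0).sum()
E
python3 -c "
from h import *
import pickle
c=pickle.load(open('w1.pkl','rb'));im=cv2.imread('pics/w2.png')
p=dark(im,(87,97),260,300);m=dark(im,(70,78),342,376);print(p,m)
print(im[80:92,268:290].mean(2).astype(int));print(im[68:86,348:370].mean(2).astype(int))
print(loc(ray(c,(p[0],88),.097)),loc(ray(c,(m[0],78),.097)))
"
```

```text
(np.float64(277.00932479496686), np.int64(7)) (np.float64(355.4826947011626), np.int64(12))
[[206 204 208 204 204 205 207 205 207 207 209 204 204 214 207 205 207 205
  209 204 210 206]
 [207 201 206 206 206 207 208 205 207 205 206 206 211 201 204 203 207 206
  206 203 204 206]
 [202 205 202 208 206 208 212 209 208 211 209 210 206 207 206 208 204 204
  207 205 207 205]
 [203 207 205 207 210 195 198 201 201 200 206 204 197 201 209 204 206 203
  203 207 203 207]
 [207 205 206 208 204 103  91  95  96  95  98  95  95 127 206 206 207 207
  205 202 207 205]
 [207 204 208 210 210  65  40  51  48  49  48  46  46  90 216 208 202 206
  207 203 205 206]
 [208 206 206 212 208  69  46  53  61  58  53  49  46  86 218 210 208 204
  202 207 205 205]
 [205 206 205 211 208  65  50  52  60  55  57  57  45  91 216 211 204 206
  203 208 204 208]
 [207 205 208 210 211  78  43  55  54  55  55  55  48  88 215 212 208 209
  206 204 205 204]
 [203 206 208 210 211 101  53  53  57  56  55  61  44  66 217 209 204 204
  208 204 207 206]
 [202 205 203 210 211  95  50  55  52  61  60  55  45  71 217 211 207 205
  20
[... 1153 characters left out ...]
  13  23  26  29  22  20  21  21  43  90 141 214 209
  204 205 207 207]
 [130 130 132 104  19   3  15   8  11   5  15  13  33  90 127 140 210 208
  204 206 208 205]
 [128 133 133  96  24  13  18  16  21  11  22  37  87 131 131 140 210 207
  205 208 205 208]
 [132 130 133 104  63  62  65  65  67  65  68  89 131 136 127 138 212 207
  203 204 205 203]
 [130 131 133 129 134 135 135 134 136 134 132 132 133 132 122 140 210 207
  204 205 204 205]
 [131 132 132 133 130 133 136 138 134 132 132 132 129 129 129 138 200 211
  207 204 207 207]
 [131 127 132 129 133 128 131 131 130 130 127 129 133 129 124 125 145 206
  204 209 205 206]]
[0.00794742 0.07621355 0.097     ] [0.05539151 0.08120009 0.097     ]
```

The pointer's top face is centred at column 277.4 and the mark's at 358, so about 48.6 mm of plate travel is needed, or about 194 mm of rim travel. I'm moving to hover over the wheel.

>>> send_rows(moves=[[[-31, -48, 40], [0, 0, -0.013], 0], [[-31, -48, 70], [0, 0, -0.013], 0], [[-31, -48, 98], [0, 0, -0.013], 0], [[-31, -48, 98], [0, 0, -0.013], 0], [[-31, -48, 98], [0, 0, -0.013], 0]])

```text
clock: 3.62
eef_pos: [0.5272, 0.0992, 0.1708]
tool_rot: [0.836, 0.549, -0.002, -0.001]
ft_force: [1.0, -0.5, 1.1]
grip_width: -0.0001
```

```bash
python3 -c "
from h import *
go((-.018,-.05,.161))"
```

```text
t 3.6167 TCP loc mm [-20.  -50.8 170.8] F [ 0.97 -0.54  1.1 ] shift [0.8 2.  9.7] turn [-0.004  0.003  0.002]
```

>>> send_rows(moves=[[[1, 2, 5], [0, 0, 0], 0], [[1, 2, 9.5], [0, 0, 0], 0], [[1, 2, 9.5], [0, 0, 0], 0]])

```text
clock: 3.87
eef_pos: [0.5319, 0.1, 0.163]
tool_rot: [0.836, 0.549, 0.0, -0.0]
ft_force: [0.7, 1.1, 3.3]
grip_width: 0.0003
```

>>> send_rows(moves=[[[0, 6, 0], [0, 0, 0], 0], [[0, 12, 0], [0, 0, 0], 0], [[0, 18, 0], [0, 0, 0], 0], [[0, 18, 0], [0, 0, 0], 0]])

```text
clock: 4.2
eef_pos: [0.5505, 0.0924, 0.1639]
tool_rot: [0.836, 0.548, 0.002, 0.0]
ft_force: [2.3, -0.1, 3.9]
grip_width: -0.0002
```

>>> send_rows(moves=[[[0, 6, 0], [0, 0, 0], 0], [[0, 12, 0], [0, 0, 0], 0], [[0, 18, 0], [0, 0, 0], 0], [[0, 18, 0], [0, 0, 0], 0]])

```text
clock: 4.53
eef_pos: [0.5681, 0.0845, 0.1634]
tool_rot: [0.837, 0.548, 0.002, 0.001]
ft_force: [0.2, -0.1, 0.2]
grip_width: -0.0003
```

```bash
cat >> h.py <<'E'
def look(f):
    go((-.018,-.05,.172))
    c=get_calibration('scene');cv2.imwrite('pics/%s_s.png'%f,camera('scene')[:,:,::-1])
    c=get_calibration('wrist');cv2.imwrite('pics/%s_w.png'%f,camera('wrist')[:,:,::-1])
    a=cv2.imread('pics/%s_s.png'%f)[190:300,330:430];b=cv2.imread('pics/%s_w.png'%f)
    o=np.zeros((440,800,3),np.uint8);o[:,:400]=cv2.resize(a,(400,440),interpolation=cv2.INTER_CUBIC);o[:300,400:]=cv2.resize(b,(400,300))
    cv2.imwrite('pics/%s.png'%f,o)
E
python3 -c "
from h import *
look('a')"
```

```text
t 4.5333 TCP loc mm [ 23.4 -47.9 163.4] F [ 0.16 -0.1   0.18] shift [ -2.1 -41.4  -8.7] turn [ 0.003 -0.002 -0.   ]
```

View pics/a.png

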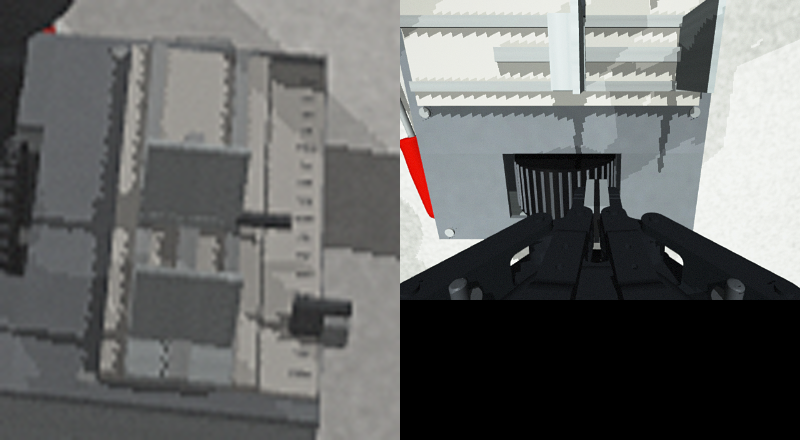

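The scene crop shows the pointer at (265,220) and the mark at about (285,318) in crop pixels. The pointer moved only a few mm, so the tip was pressing too lightly. I'll press deeper and start closer to the top of the wheel.

>>> send_rows(moves=[[[-2, 0, -12], [0, 0, 0], 0], [[-2, -37, -12], [0, 0, 0], 0], [[-2, -37, -4], [0, 0, 0], 0], [[-2, -37, 4.5], [0, 0, 0], 0], [[-2, -37, 4.5], [0, 0, 0], 0], [[-2, -31, 4.5], [0, 0, 0], 0], [[-2, -25, 4.5], [0, 0, 0], 0], [[-2, -19, 4.5], [0, 0, 0], 0]])

```text
clock: 5.3
eef_pos: [0.5494, 0.0901, 0.1596]
tool_rot: [0.837, 0.548, 0.001, 0.001]
ft_force: [-2.8, -2.0, 7.3]
grip_width: 0.0003
```

>>> send_rows(moves=[[[0, 6, 1.5], [0, 0, 0], 0], [[0, 12, 1.5], [0, 0, 0], 0], [[0, 18, 1.5], [0, 0, 0], 0], [[0, 18, 1.5], [0, 0, 0], 0]])

```text
clock: 5.63
eef_pos: [0.568, 0.0819, 0.1584]
tool_rot: [0.837, 0.547, 0.002, 0.002]
ft_force: [3.0, -3.0, 3.2]
grip_width: -0.0001
```

```bash
cat >> h.py <<'E'
def rect(name,im,c):
    "coupler plane z=97 mm, x -40..80, y 55..100, 6 px/mm"
    L=[(-.04,.1),(.08,.1),(.08,.055),(-.04,.055)]
    src=np.float32([proj(c,wor((*l,.097))) for l in L]);dst=np.float32([(0,0),(720,0),(720,270),(0,270)])
    return cv2.warpPerspective(im,cv2.getPerspectiveTransform(src,dst),(720,270),flags=cv2.INTER_CUBIC)
def ptr(im):
    r=rect('scene',im,get_calibration('scene')).mean(2)[132:168].mean(0)[60:540] # y 72..78, x -30..50
    w=r<105;return (np.where(w)[0]+60)/6-40
def track():
    go((-.012,-.05,.172));p=ptr(camera('scene'));print('ptr x',p.mean().round(1) if len(p) else None,p.min().round(1),p.max().round(1))
E
python3 -c "
from h import *
for f in('scene0','a_s'):
    p=ptr(cv2.imread('pics/%s.png'%f));print(f,len(p),p.mean() if len(p) else 0,p[:1],p[-1:])
track()"
```

```text
scene0 51 10.166666666666666 [6.] [14.33333333]
a_s 49 16.666666666666664 [12.66666667] [20.66666667]
t 5.6333 TCP loc mm [ 24.4 -50.4 158.4] F [ 2.96 -3.03  3.2 ] shift [  0.3 -36.3 -13.8] turn [ 0.007 -0.001 -0.001]
ptr x 28.8 24.8 32.7
```

>>> send_rows(moves=[[[0, 3, -14], [0, 0, 0], 0], [[0, -38, -14], [0, 0, 0], 0], [[0, -38, -14], [0, 0, 0], 0]])

```text
clock: 5.93
eef_pos: [0.5252, 0.0981, 0.1692]
tool_rot: [0.836, 0.548, -0.003, -0.001]
ft_force: [-2.1, -0.3, -1.0]
grip_width: 0.0001
```

```bash
python3 -c "
from h import *
track()"
```

```text
t 5.9333 TCP loc mm [-21.4 -52.6 169.2] F [-2.1  -0.32 -1.03] shift [ 2.6  9.4 -2.9] turn [-0.006  0.004  0.001]
ptr x 27.8 23.7 32.0
```

>>> send_rows(moves=[[[2, 8, 2], [0, 0, 0], 0], [[2, 8, 10], [0, 0, 0], 0], [[2, 8, 10], [0, 0, 0], 0], [[2, 14, 10], [0, 0, 0], 0], [[2, 20, 10], [0, 0, 0], 0], [[2, 26, 10], [0, 0, 0], 0], [[2, 32, 10], [0, 0, 0], 0], [[2, 38, 10], [0, 0, 0], 0], [[2, 44, 10], [0, 0, 0], 0], [[2, 46, -6], [0, 0, 0], 0], [[2, 8, -6], [0, 0, 0], 0], [[2, 8, -6], [0, 0, 0], 0]])

```text
clock: 6.98
eef_pos: [0.5306, 0.0969, 0.1735]
tool_rot: [0.836, 0.549, -0.006, -0.002]
ft_force: [-2.0, -0.1, -1.7]
grip_width: 0.0
```

```bash
python3 -c "
from h import *
track()"
```

```text
t 6.9833 TCP loc mm [-15.9 -51.6 173.5] F [-2.02 -0.06 -1.65] shift [1.6 3.9 1.4] turn [-0.01   0.007  0.002]
ptr x 36.8 32.7 40.8
```

>>> send_rows(moves=[[[2, 2, 6], [-0.01, 0.007, 0], 0], [[2, 2, 14], [-0.01, 0.007, 0], 0], [[2, 2, 14], [-0.01, 0.007, 0], 0], [[2, 8, 14], [-0.01, 0.007, 0], 0], [[2, 14, 14], [-0.01, 0.007, 0], 0], [[2, 20, 14], [-0.01, 0.007, 0], 0], [[2, 26, 14], [-0.01, 0.007, 0], 0], [[2, 32, 14], [-0.01, 0.007, 0], 0], [[2, 38, 14], [-0.01, 0.007, 0], 0], [[2, 40, -2], [-0.01, 0.007, 0], 0], [[2, 2, -2], [-0.01, 0.007, 0], 0], [[2, 2, -2], [-0.01, 0.007, 0], 0]])

```text
clock: 8.03
eef_pos: [0.5299, 0.0979, 0.1735]
tool_rot: [0.836, 0.549, -0.003, -0.002]
ft_force: [-1.6, 0.2, -0.6]
grip_width: 0.0
```

```bash
python3 -c "
from h import *
track()"
```

```text
t 8.0333 TCP loc mm [-16.9 -50.9 173.5] F [-1.57  0.23 -0.6 ] shift [0.9 4.9 1.5] turn [-0.006  0.003  0.003]
ptr x 45.6 41.7 49.5
```

>>> send_rows(moves=[[[1, 3, 6], [0, 0, 0], 0], [[1, 3, 14], [0, 0, 0], 0], [[1, 3, 14], [0, 0, 0], 0], [[1, 9, 14], [0, 0, 0], 0], [[1, 15, 14], [0, 0, 0], 0], [[1, 21, 14], [0, 0, 0], 0], [[1, 27, 14], [0, 0, 0], 0], [[1, 33, 14], [0, 0, 0], 0], [[1, 39, 14], [0, 0, 0], 0], [[1, 41, -2], [0, 0, 0], 0], [[1, 41, -40], [0, 0, 0], 0], [[1, 41, -80], [0, 0, 0], 0]])

```text
clock: 9.08
eef_pos: [0.5695, 0.0816, 0.251]
tool_rot: [0.836, 0.549, -0.005, -0.002]
ft_force: [0.4, 1.1, 1.0]
grip_width: 0.0001
```

```bash
python3 -c "
from h import *
go((.055,-.01,.27))"
```

```text
t 9.0833 TCP loc mm [ 25.8 -50.  251. ] F [0.36 1.14 1.04] shift [ 39.8  29.1 -19.5] turn [-0.009  0.006  0.002]
```

>>> send_rows(moves=[[[40, 29, -10], [-0.009, 0.006, 0.002], 0], [[40, 29, -10], [-0.009, 0.006, 0.002], 0], [[40, 29, -10], [-0.009, 0.006, 0.002], 0], [[40, 29, -10], [-0.009, 0.006, 0.002], 0]])

```text
clock: 9.42
eef_pos: [0.612, 0.1066, 0.2586]
tool_rot: [0.836, 0.548, -0.002, -0.0]
ft_force: [-0.9, -0.1, -0.3]
grip_width: 0.0004
```

```bash
cat >> h.py <<'E'
def near(f):
    go((-.012,-.05,.172))
    c=get_calibration('wrist');im=camera('wrist')[:,:,::-1];cv2.imwrite('pics/%s_w.png'%f,im)
    r=rect('w',im,c);cv2.imwrite('pics/%s_r.png'%f,r);return r
E
python3 -c "
from h import *
near('b')"
```

```text
t 9.4167 TCP loc mm [ 54.8 -10.2 258.6] F [-0.91 -0.12 -0.26] shift [-39.6 -66.6  86.9] turn [-0.003  0.003  0.001]
```

View pics/b_r.png

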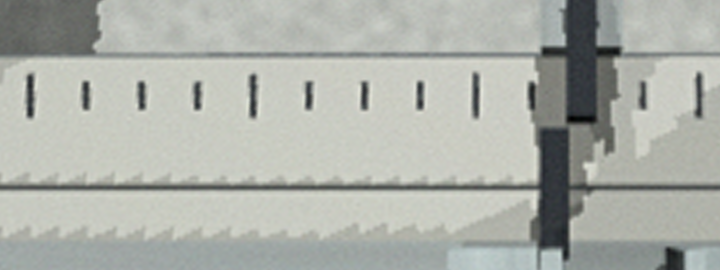

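The rectified wrist view shows the pointer spanning columns 540 to 568 and the mark spanning 567 to 597. About 4.6 mm remains, or roughly 18.5 mm of rim.

```bash
cat >> h.py <<'E'
def edges(r,rows,lo,hi):
    g=cv2.blur(r,(3,3))[rows[0]:rows[1],lo:hi].mean(2).mean(0);t=90
    i=np.where(g<t)[0];runs=np.split(i,np.where(np.diff(i)>1)[0]+1);k=max(runs,key=len)
    a,b=k[0],k[-1];f=lambda j,s:j+s*(t-g[j])/(g[j+s]-g[j])
    return round(float(lo+f(a,-1)),1),round(float(lo+f(b,1)),1)
def gap(r,plo,phi):
    p=edges(r,(140,160),plo,phi);m=edges(r,(85,112),555,630);print('ptr',p,'mark',m,'mm to go',(np.mean(m)-np.mean(p))/6)
E
python3 -c "
from h import *
gap(cv2.imread('pics/b_r.png'),525,590)"
```

```text
ptr (540.0, 568.5) mark (566.0, 597.3) mm to go 4.566666666666663
```

>>> send_rows(moves=[[[-40, -30, 20], [0, 0, 0], 0], [[-40, -64, 40], [0, 0, 0], 0], [[-40, -64, 70], [0, 0, 0], 0], [[-40, -64, 86], [0, 0, 0], 0], [[-40, -64, 86], [0, 0, 0], 0], [[-40, -64, 86], [0, 0, 0], 0]])

```text
clock: 9.97
eef_pos: [0.5348, 0.0944, 0.1718]
tool_rot: [0.837, 0.548, -0.004, -0.001]
ft_force: [0.2, -0.3, 0.1]
grip_width: -0.0001
```

```bash
python3 -c "
from h import *
go((-.009,-.05,.159))"
```

```text
t 9.9667 TCP loc mm [-11.1 -52.2 171.8] F [ 0.21 -0.27  0.06] shift [ 2.2  2.2 12.8] turn [-0.006  0.005 -0.   ]
```

>>> send_rows(moves=[[[2, 2, 6], [0, 0, 0], 0], [[2, 2, 12.5], [0, 0, 0], 0], [[2, 2, 12.5], [0, 0, 0], 0], [[2, 2, 12.5], [0, 0, 0], 0], [[2, 7, 12.5], [0, 0, 0], 0], [[2, 12, 12.5], [0, 0, 0], 0], [[2, 17, 12.5], [0, 0, 0], 0], [[2, 20, 12.5], [0, 0, 0], 0], [[2, 20, 12.5], [0, 0, 0], 0], [[2, 20, 12.5], [0, 0, 0], 0]])

```text
clock: 10.8
eef_pos: [0.5559, 0.0883, 0.1611]
tool_rot: [0.837, 0.548, -0.002, -0.0]
ft_force: [0.9, -0.5, 5.2]
grip_width: 0.0
```

>>> send_rows(moves=[[[0, 0, -8], [0, 0, 0], 0], [[0, 0, -40], [0, 0, 0], 0], [[0, 0, -80], [0, 0, 0], 0], [[40, 46, -100], [0, 0, 0], 0], [[40, 46, -100], [0, 0, 0], 0], [[40, 46, -100], [0, 0, 0], 0], [[40, 46, -100], [0, 0, 0], 0]])

```text
clock: 11.38
eef_pos: [0.6151, 0.1069, 0.2613]
tool_rot: [0.837, 0.548, -0.001, 0.0]
ft_force: [-0.7, -0.4, -0.1]
grip_width: 0.0001
```

```bash
python3 -c "
from h import *
r=near('c')
print('right edge/left edge overall')
gap(r,540,640)"
```

```text
t 11.3833 TCP loc mm [ 57.5  -8.6 261.3] F [-0.67 -0.44 -0.14] shift [-41.2 -69.3  89.5] turn [-0.001  0.002 -0.   ]
right edge/left edge overall
ptr (565.4, 593.7) mark (566.3, 597.8) mm to go 0.4166666666666667
```

View pics/c_r.png

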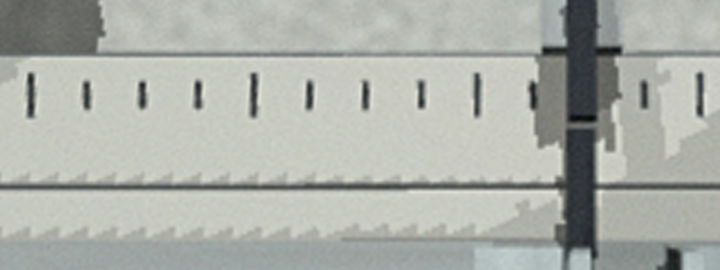

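The pointer and mark now look nearly in line, both at about columns 566 to 597. I'll check the edges in the native image.

```bash
python3 -c "
import cv2,numpy as np
from h import *
r=cv2.imread('pics/c_r.png').mean(2)
for a,b in[(70,82),(95,110),(134,142),(142,150),(150,160),(165,178)]: print(a,r[a:b,556:606].mean(0).astype(int)[::2])
c=get_calibration('wrist')
for y in (.079,.084):print(proj(c,wor((.057,y,.097))))
im=cv2.imread('pics/c_w.png').mean(2);u,v=proj(c,wor((.057,.08,.097))).astype(int);print(u,v);print(im[v-7:v+8,u-9:u+10].astype(int))
"
```

```text
70 [126 127 124 129 125  96  64  56  51  51  53  55  56  56  57  57  55  53
  53  61  76  93 103 101 100]
95 [126 128 128 130 122  94  66  56  52  55  56  56  55  55  56  56  53  52
  55  58  71  92 104 102 100]
134 [129 129 125 131 119  80  49  48  49  53  54  54  53  52  53  52  50  47
  52  71 101 124 149 163 153]
142 [199 179 145 134 115  75  46  48  51  55  53  50  54  57  54  51  49  48
  61  98 149 189 214 212 175]
150 [202 209 204 167 116  81  55  51  50  53  54  53  53  53  54  53  50  46
  55  95 150 189 211 206 197]
165 [190 194 189 161 117  83  57  53  50  51  53  55  53  52  54  53  48  44
  52  92 146 187 211 203 199]
[316.24809436  97.86379923]
[316.25271532  88.70757759]
316 96
[[121 125 126  72  56  52  58  54  57  56  55  67 101  98  98  97  93 104
  166]
 [131 127 124  73  49  59  58  50  58  52  58  69  97  98  96  98 102  87
  110]
 [123 128 125  73  54  56  59  57  56  52  56  69 100 100  93  94  94 112
  117]
 [127 126 122  76  55  53  57  54  55  55  51  65 104 101 100  98 122 175
  178]
 [127 129 122  72  51  55  53  53  61  52  56  67  98  96  98 109 178 188
  176]
 [130 130 126  74  56  55  53  57  54  50  55  64 100 105  97 115 206 202
  177]
 [125 126 127  77  53  56  58  54  56  58  54  67 108 128 125 133 207 205
  174]
 [124 129 125  71  45  45  53  48  53  49  49  72 130 130 123 133 207 203
  174]
 [127 125 129  67  20  16   8  15  15  13  10  50 128 125 122 133 201 202
  174]
 [129 128 127  71  39  30  38  38  34  30  35  68 124 128 122 135 191 203
  173]
 [128 128 127  98  97  97 103  97  99 103 104 123 128 127 124 123 139 200
  178]
 [125 129 130  98 101 105 106 102 108 106 101 109 126 126 124 118 132 203
  200]
 [124 127 124  64  53  51  53  54  51  52  60  93 129 124 124 116 132 201
  200]
 [127 128 123  54  46  54  57  54  53  51  53  91 124 128 121 119 135 204
  198]
 [121 120 127  60  48  53  54  53  53  50  53  90 129 148 127 122 132 201
  201]]
```

At the native edges the pointer and mark differ by about 0.22 px, or roughly 0.12 mm. They are aligned and the hand is well clear, so I'm handing in.

```bash
python3 -c "
from h import *
print(order.job_done());o=readout.get_obs();print(o['clock'],o['ft_force'])"
```

```text
the job is handed in; nothing more can be done
None
the job is handed in; nothing more can be done
```

The sliding plate's pointer is lined up with the gauge blade, and I handed the job in at about 11.4 s of the 54 s allowed. I rolled the wheel with the closed fingertips in five full strokes and one short one of about 18 mm. The plate moved about 48.6 mm.

- **Alignment:** the last close wrist picture, taken with the finger lifted, showed the pointer and mark blade edges within about 0.25 px, or 0.1 mm. A coarser check on the rectified picture gave 0.4 mm. I trusted the close one, because changing background shading around the blades skewed the coarser reading.
- **Hand position:** the tool was about 100 mm above the wheel at hand-in, with no contact force.
- **Forces:** the highest reading in the reports between moves was about 8 N.
- **Things to avoid:** I commanded no contact with the plate, gauge clip, bottle, mouse or screwdriver, and kept the path clear of them. I did not take a final picture of the bottle, mouse or screwdriver.
- **Setbacks:** on the way in, the last joint hit its limit, so I turned the tool a quarter turn. The first stroke pressed too lightly and moved the plate only 6.5 mm, and later strokes pressed deeper.

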